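# Free a locked handheld from a dead charging dock

### The arm

A 6-joint arm with a two-finger parallel gripper is mounted at the origin on the work surface. World frame = base frame: x ahead of the robot, y to its left, z up, the work surface at z = 0. Lengths are in mm, angles in rad, forces in N, time in s.
With the tool pointing down it reaches from about 275 to 750 mm from the base axis. Payload 10.2 kg.
Tool frame: the origin (TCP) lies at the very end of the fingers, on their centre line; the grasp point (between the pads) lies 19 mm behind it; z points along the fingers, y is the line along which they close (so a half turn about z gives the same grasp; the last joint's range is limited). The gripper opens to 85 mm and grips with 20 to 120 N. Pads are 22 mm wide; open, the fingers measure 114 mm over their backs; the gripper's body (76 mm by 85 mm) begins 54 mm behind the grasp point. The pads swing forward as they close: fully open they stand 13 mm farther back than shut.
Start: joints at [-1.482, 0.313, 1.498, -0, 1.331, -0.223], TCP at [161.043, -499.696, 231.294] pointing down, gripper open.
Joint ranges: [-2.94, 2.94], [-0.97, 2.17], [0.19, 2.56], [-1.23, 4.37], [0.02, 3.11], [-2.88, 2.88]. Speed limits (rad/s): [2.39, 2.39, 3.01, 3.14, 3.14, 3.14].

### API

Orientations are given as a unit quaternion [w, x, y, z].
In Python, from rig import ctrl, optics gives the robot as it stands. The module is installed in compiled form; this text tells all that it offers.
- The arm moves only by the shell command python3 -m handwheel 'ROWS' [FORCE]. ROWS is JSON, a list that holds one entry, the list of rows, each a list of 5 numbers: the gripper command: -1 is fully open, 1 is shut, values between are in proportion, then the shift along the world's x, y, z in units of 50 mm (1.0 is 50 mm), then the turn about the world's z in units of 8 degrees (1.0 is 8 degrees). In form: [[[gripper, tx, ty, tz, twist], ...]]. A call has 1 to 10 rows; each row shifts and turns the commanded pose from where the row before left it; what a row does not reach is not made up. A row lasts 1/10 s, in which the tool goes at most 50 mm and 8.59 degrees, less where a joint would pass 70% of its speed; a pose out of reach is approached as far as the arm can. A call is refused whole if a number of a shift passes 1 or a number of a turn 1, either way. A call with a gripper value outside its range is refused whole. The fingers move at their own pace and stop on an object; FORCE is the grip in N (left out, the last holds). Time passes only in rows, so rows that do not move let the fingers close. It gives the time, the measured TCP pose, the force, the opening and the grip force at its end, in the units of the state.
- ctrl.sense(): the state, without advancing time (a new reading comes with each control period).
- optics.capture(name): name is "side" or "top"; returns a dict with "img" (480x640x3 uint8, blue, green, red), "K" (3x3 intrinsics, pixels), "dist_coeffs" ([k1, k2, p1, p2, k3] as OpenCV has them; the pictures are not rectified), "R" (3x3) and "t" (3): a world point X has camera coordinates R X + t. Camera axes: x right, y down, z forward; pixel columns grow to the right and rows downward; lengths in mm; the calibration is good to about 2 mm. A picture is of the moment at which its call begins. There is no depth.
- ctrl.finish_job(): hands the job in; it is judged then, once.
The state is a dict: "time_s": time; "joints": joint angles; "dq": joint speeds; "tau": joint torques, N m; "eef_pos": TCP position; "ee_rot": TCP orientation; "force": force on the tool from outside, world axes, zero at the start; "wrist_torque": the same for the moment, N m; "grip_width": opening from 0.0 (shut) to 1.0 (fully open); "grip_force": force on a finger pad.
Only numpy, scipy, OpenCV 4.12 (cv2) and the standard library are available. Lean on these libraries where they do the work, as an engineer would, in place of code of your own. Each camera call takes 0.05 s, during which the arm holds its last target. There are 200 camera calls.

### The job

The charging dock has lost power with the handhelds still locked in. Take the red-handled release pin from the rack, push it down through the small hole in front of the yellow handheld, gently and only as far as it takes for that handheld to spring up, and hang the pin back in its own hole in the rack. Then lift the yellow handheld out and stand it upright in the free pocket of the small carton, setting it down rather than dropping it, and leave everything else on the bench alone.

Things in the scene. Friction and masses are not known exactly. Their poses are not given: they have to be found in the camera images.
- dock: Grey locking charging dock, fixed, 130 x 330 x 58 mm (x, y, z); origin under its centre, z up. Three slots 31 x 81 mm centred at x = -20 mm, y = -110, 0, +110 mm, each with its own release hole at x = +32 mm, same y, in a 26 mm white bushing flush with the top. More than 20 N from the pin damages dock or lever. A freed handheld springs up 12 mm and stays up; a locked one must not be pulled.
- hole0 (a point): Mouth of the release hole of the bay at dock y = -110 mm: 8 mm wide, chamfered, vertical, through the 5 mm cover, 58 mm above the bench; axes as the dock's. Below hides a spring lever: its pad lies 12 to 38 mm below the mouth (differs each time), gives against about 3 to 10 N, frees its handheld after 2 to 6 mm and stops solidly about 8 mm after first touch.
- hole1 (a point): The same for the middle bay, dock y = 0 (its lever set at another depth, 12 to 38 mm).
- hole2 (a point): The same for the bay at dock y = +110 mm (its lever set at another depth, 12 to 38 mm).
- yellow_handheld: Yellow barcode terminal 28 x 78 x 140 mm (x, y, z), 0.25 to 0.4 kg; origin at the centre of its underside, z up. Locked upright in any one of the three bays, sunk 42 mm (underside 16 mm above the bench, 28 mm once freed). Screen and a latch groove (6 mm deep, 22 to 32 mm above the underside) face its +x; its bay's release hole lies 52 mm from its centre along +x.
- black_handheld: Black terminal of the same size, locked in another bay; leave it locked.
- blue_handheld: Blue terminal of the same size, locked in another bay; leave it locked.
- pin: Release pin hanging upright in one of the rack's two holes. From the tip up: steel shaft 5 mm thick, 90 mm long, round end; black collar 20 mm wide, 4 mm high; round red handle 16 mm wide, ending 162 mm from the tip. Origin at the tip, z up towards the handle. 60 g. The collar rests on the rack's shelf.
- rack: Aluminium tool rack fixed on the bench: a shelf 160 x 60 mm (x, y), 6 mm thick, its top 105 mm above the bench, on two end legs; origin on the bench under its centre. Two 9 mm through holes at x = -40 and +40 mm, y = 0: one holds the pin, the other the driver.
- driver: Blue-handled driver in the other hole of the rack, shaped as the pin with a 22 mm wide handle; leave it.
- carton: Small open cardboard carton fixed on the bench, 104 x 104 x 65 mm, walls and floor 4 mm; origin under its centre. A divider across its middle makes two pockets, each 46 mm (x) by 96 mm (y); that at +x holds a spare battery, that at -x is free. Short flaps lean outwards at its +x and +y edges.
- pocket (a point): Centre of the floor of the free pocket, 4 mm above the bench; axes as the carton's: the pocket is 46 mm along x and 96 mm along y.
- spare_battery: Black battery 22 x 60 x 45 mm standing in the other pocket; leave it.
- tape_roll: Roll of brown tape lying flat, 100 mm across, 48 mm high; leave it.
- small_parcel: Closed parcel 110 x 80 x 50 mm; leave it.
- marker: Marker pen 120 mm long lying on the bench; leave it.

How it is judged (in metres and radians):
On the way, in this order (a step that is already met when the one before it is completed fails the run):
1. the yellow handheld springs up while the pin is down through the release hole of its bay (distance of yellow_handheld from where it was at the start of the episode between 0.006 and 0.03 m and x of pin in the frame of yellow_handheld between 0.044 and 0.06 m and y of pin in the frame of yellow_handheld between -0.008 and 0.008 m and height (world z) of pin below 0.05 m), for 0.05 s.
2. the pin hangs in its own hole of the rack again, released (distance of pin from where it was at the start of the episode below 0.006 m and angle between pin's own z axis and vertical below 0.15 rad and contact force between the fingers and pin below 0.1 N), for 0.1 s.
3. the yellow handheld is lifted out of the dock (height (world z) of yellow_handheld above 0.06 m), for 0.05 s.
At the end, for the whole second after the job is handed in: Yellow handheld at rest on the free pocket's floor (within 16 mm of its centre each way, under 8 mm above its floor, leaning under 0.35 rad); pin back in its own rack hole (within 6 mm, 0.15 rad of upright); the other handhelds still locked in (within 6 mm) (x of yellow_handheld in the frame of pocket between -0.016 and 0.016 m and y of yellow_handheld in the frame of pocket between -0.016 and 0.016 m and z of yellow_handheld in the frame of pocket below 0.008 m and angle between yellow_handheld's own z axis and vertical below 0.35 rad and linear speed of yellow_handheld below 0.03 m/s and distance of each of pin, black_handheld, blue_handheld from where it was at the start of the episode below 0.006 m and angle between pin's own z axis and vertical below 0.15 rad); the robot touches nothing.
It fails at once if the pin presses on the dock or its lever with more than 20 N (contact force between pin and dock above 20 N).
It fails at once if another handheld is freed or shifted by more than 6 mm (distance of any of black_handheld, blue_handheld from where it was at the start of the episode above 0.006 m).
It fails at once if the yellow handheld is dropped (moves faster than 0.6 m/s with no finger on it) (linear speed of yellow_handheld above 0.6 m/s and contact force between the fingers and yellow_handheld below 0.1 N).
It fails at once if the driver, spare battery, tape roll, parcel or marker is moved by more than 25 mm (distance of any of driver, spare_battery, tape_roll, small_parcel, marker from where it was at the start of the episode above 0.025 m).
It also fails if it takes over 69 s, if anything falls off the work surface, if the arm or the gripper's body presses on something with over 40 N, if the wrist force passes 120 N, or if a joint passes its speed limit or range.

## Working session

There is one attempt and no reset: what is moved stays moved. The work goes in short steps, Python scripts to look and compute and a shell command to move; the robot and the scene stay as the last step left them, time stands still between calls to the robot, and variables do not carry over. Pictures are saved under pics/ and viewed, at most 10 in all, crops included, and the job is handed in when it is done.

```bash
mkdir -p pics; cat > h.py <<'E'
import numpy as np, cv2
from rig import ctrl, optics
def cap(n,save=None):
    c=optics.capture(n)
    if save: cv2.imwrite(save,c["img"])
    return {k:np.array(v) for k,v in c.items()}
def ray(c,px):
    u=cv2.undistortPoints(np.array([[px]],float),c["K"].astype(float),c["dist_coeffs"].astype(float))[0,0]
    d=c["R"].T@np.array([u[0],u[1],1.]); o=-c["R"].T@c["t"].ravel()
    return o,d
def onz(c,px,z):
    o,d=ray(c,px); return o+d*(z-o[2])/d[2]
def proj(c,X):
    r,_=cv2.Rodrigues(c["R"].astype(float))
    return cv2.projectPoints(np.array(X,float).reshape(-1,3),r,c["t"].astype(float),c["K"].astype(float),c["dist_coeffs"].astype(float))[0][:,0]
def tri(c1,p1,c2,p2):
    o,d=ray(c1,p1);a,e=ray(c2,p2)
    s=np.linalg.lstsq(np.stack([d,-e],1),a-o,rcond=None)[0]
    P,Q=o+d*s[0],a+e*s[1]
    return (P+Q)/2,np.linalg.norm(P-Q)
E
python3 - <<'E'
from h import *
for n in("top","side"):
    c=cap(n,f"pics/{n}0.png"); print(n,-c["R"].T@c["t"].ravel(),c["K"][0,0],c["R"].round(2).tolist())
print(ctrl.sense())
E
```

```text
top [ 509.81890271   -9.77109219 1439.567844  ] 607.0690290599343 [[0.02, -1.0, -0.02], [-1.0, -0.01, -0.08], [0.08, 0.02, -1.0]]
side [ 286.56897204 -630.47836401  804.0890106 ] 549.1678381402891 [[0.9, -0.44, -0.01], [-0.32, -0.66, -0.68], [0.29, 0.62, -0.73]]
{'time_s': 0.1, 'joints': array([-1.48239457e+00,  3.13359621e-01,  1.49831856e+00,  3.05009417e-05,
        1.33099834e+00, -2.23393381e-01]), 'dq': array([ 0.00095941, -0.00144555, -0.0019522 , -0.00042097, -0.0005138 ,
       -0.00091591]), 'tau': array([ 3.41167186e-03, -4.12894499e+01, -2.60140300e+01, -1.41422461e-04,
        3.01225082e-03, -6.11635500e-06]), 'eef_pos': array([ 161.03291149, -499.46990102,  230.82593725]), 'ee_rot': array([-5.39700508e-04,  9.87872984e-01,  1.55263238e-01,  5.13288738e-05]), 'force': array([ 0.96907016, -0.30938218, -0.56726937]), 'wrist_torque': array([-0.007031  , -0.00751419, -0.0625405 ]), 'grip_force': 0.0, 'grip_width': 0.997876527237891}
```

View pics/top0.png

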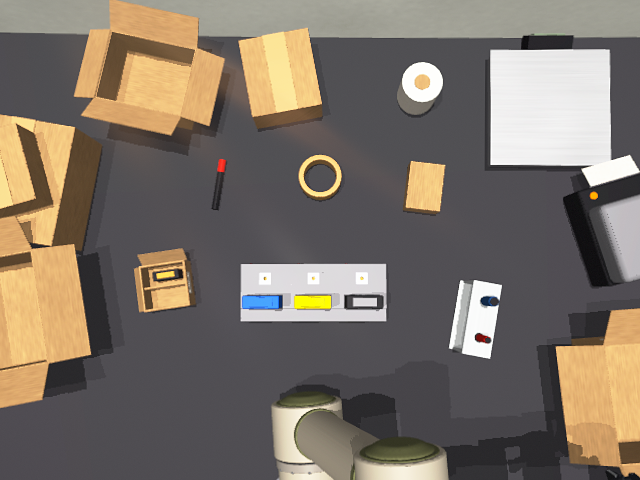

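View pics/side0.png

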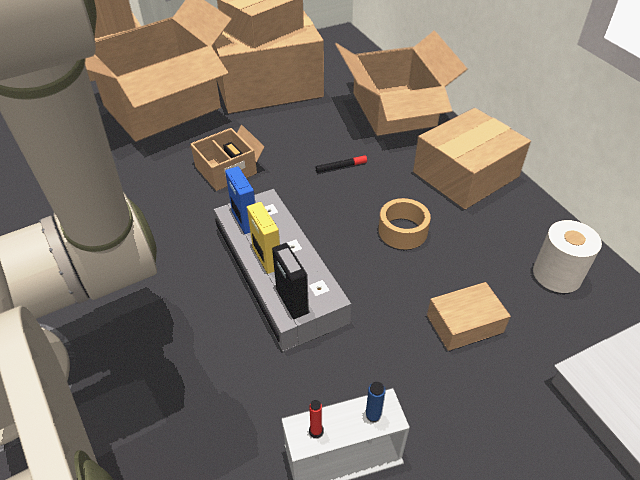

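The top view shows yellow in the middle bay (313,302) with its hole at (313,278). The red pin is at (482,338), the driver at (489,301), and the free carton pocket at about (165,290). The side view agrees: pin (316,420), yellow (264,235).

```bash
cat > m.py <<'E'
from h import *
def blobs(img,lo,hi,amin=5,roi=None):
    hsv=cv2.cvtColor(img,cv2.COLOR_BGR2HSV); m=cv2.inRange(hsv,np.array(lo),np.array(hi))
    if roi:
        k=np.zeros_like(m); x0,y0,x1,y1=roi; k[y0:y1,x0:x1]=255; m&=k
    n,l,s,ce=cv2.connectedComponentsWithStats(m)
    return [(s[i,4],ce[i].round(2),s[i,:4]) for i in range(1,n) if s[i,4]>=amin],m
E
python3 - <<'E'
from m import *
T=cap("top");S=cap("side")
# bushings
for nm,c,roi in(("T",T,(245,268,384,290)),("S",S,(250,195,340,305))):
    b,_=blobs(c["img"],(0,0,215),(180,40,255),15,roi)
    for a,ce,s in b: print(nm,a,ce,s,onz(c,ce,58).round(1))
# red pin
for nm,c,roi in(("T",T,(460,320,505,355)),("S",S,(300,395,335,445))):
    b,m=blobs(c["img"],(0,120,40),(12,255,255),10,roi)
    for a,ce,s in b: print(nm,"red",a,ce,s)
# yellow top
for nm,c,roi in(("T",T,(285,285,340,315)),("S",S,(240,195,285,275))):
    b,m=blobs(c["img"],(20,120,80),(35,255,255),30,roi)
    for a,ce,s in b: print(nm,"yel",a,ce,s,onz(c,ce,156).round(1))
a=cv2.resize(T["img"][235:365,430:520],None,fx=4,fy=4,interpolation=2)
b=cv2.resize(T["img"][240:320,125:205],None,fx=5,fy=5,interpolation=2)
d=cv2.resize(S["img"][385:485,270:420],None,fx=2.6,fy=2.6,interpolation=2)
im=np.zeros((600,800,3),np.uint8); im[:a.shape[0],:a.shape[1]]=a; im[:400,400:]=b
cv2.imwrite("pics/crop1.png",im)
E
```

```text
T 3028 [313.99 278.51] [245 268 139  22] [535.6  15.4  58. ]
S 84 [271.17 208.89] [265 204  13  11] [539.9 127.9  58. ]
S 100 [294.54 245.02] [287 239  15  13] [541.7  18.1  58. ]
S 182 [318.87 287.47] [309 280  21  16] [538.7 -92.3  58. ]
T red 68 [481.06 337.75] [476 334  14   9]
S red 286 [315.21 420.24] [309 404  13  31]
T yel 514 [312.07 301.53] [294 295  37  14] [485.4  16.9 156. ]
S yel 1257 [263.44 233.94] [247 202  33  72] [472.4 -21.7 156. ]
```

View pics/crop1.png

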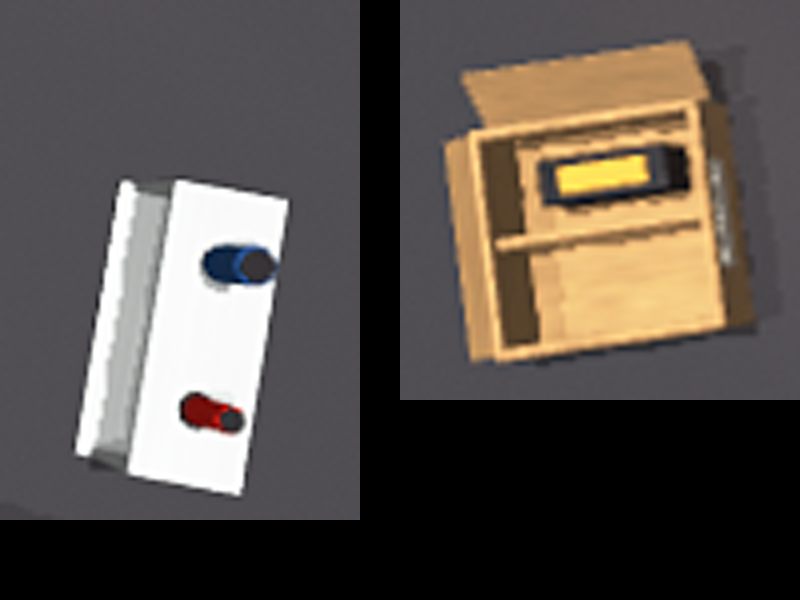

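The crop shows the dark pin cap at about (487.4,339.4), the shelf corners, and the carton rim. The free pocket is the lower half, towards the robot, and the battery is in the upper half.

```bash
python3 - <<'E'
from m import *
T=cap("top");S=cap("side")
g=T["img"].min(axis=2); print("dock grey",g[270:274,290:296].max(), "bush",g[274:284,309:319].max())
m=(g>225).astype(np.uint8); m[:268]=0;m[290:]=0;m[:,:245]=0;m[:,384:]=0
P=[]
for c in cv2.findContours(m,0,2)[0]:
    x,y,w,h=cv2.boundingRect(c)
    if w*h>20:
        r=cv2.minAreaRect(c); P.append(r[0]); print("T bush",np.round(r[0],2),w,h,onz(T,r[0],58).round(1))
for p,q in(((487.4,339.4),None),):
    print("pin top T",onz(T,p,177).round(1))
red=blobs(S["img"],(0,120,40),(12,255,255),10,(300,395,335,445))[0][0]; 
# rack
m=(g>200).astype(np.uint8); m[:270]=0;m[370:]=0;m[:,:440]=0;m[:,:462]=0;m[:,510:]=0
cr=lambda x,y,f,ox,oy:((x+.5)/f-.5+ox,(y+.5)/f-.5+oy)
sh=[onz(T,cr(x,y,4,430,235),105)[:2] for x,y in((176,181),(288,200),(242,494),(128,474))]
sh=np.array(sh);print("shelf",sh.round(1).tolist(),sh.mean(0).round(1), "xaxis", (sh[:2].mean(0)-sh[2:].mean(0)).round(1))
print("driver top",onz(T,cr(258,265,4,430,235),177).round(1))
ca=np.array([onz(T,cr(x-400,y,5,125,240),65)[:2] for x,y in((472,132),(693,103),(725,328),(496,358))])
print("carton",ca.round(1).tolist(),ca.mean(0).round(1))
di=np.array([onz(T,cr(x-400,y,5,125,240),65)[:2] for x,y in((498,243),(700,222))]);print("divider",di.round(1).tolist())
# predicted side of pin
for z in(109,143,177): 
    X=np.append(onz(T,(487.4,339.4),177)[:2],z); print(z,proj(S,X).round(1))
print(onz(S,(315.21,420.24),143).round(1))
b,_=blobs(T["img"],(20,120,80),(35,255,255),30,(285,285,340,315))
c=cv2.findContours(_,0,2)[0]; c=max(c,key=cv2.contourArea); r=cv2.minAreaRect(c); print(r,[onz(T,q,156).round(1)[:2].tolist() for q in cv2.boxPoints(r)])
E
```

```text
dock grey 219 bush 255
T bush [361. 278.] 13 13 [538.5 -91.2  58. ]
T bush [313. 278.] 13 13 [536.8  17.7  58. ]
T bush [264. 278.] 13 13 [535.  129.2  58. ]
pin top T [ 415.3 -342.5  177. ]
shelf [[537.5, -332.9], [528.3, -392.9], [370.2, -366.8], [379.5, -306.3]] [ 453.9 -349.7] xaxis [158.  -26.4]
driver top [ 493.8 -356.8  177. ]
carton [[557.9, 412.7], [572.5, 312.9], [471.2, 295.1], [456.3, 397.8]] [514.5 354.6]
divider [[507.9, 398.9], [518.7, 308.0]]
109 [[316.5 429.1]]
143 [[316.2 417.5]]
177 [[315.9 405.1]]
[ 412.6 -345.2  143. ]
((312.0, 301.5), (13.0, 36.0), 90.0) [[498.5, 55.2], [499.7, -20.6], [472.5, -21.0], [471.2, 54.7]]
```

```bash
python3 -m handwheel '[[[-1,0.5,0.3,0,-0.2],[-1,0.5,0.3,0,-0.2],[-1,0.5,0.3,0,-0.2],[-1,0.5,0.3,0,-0.2],[-1,0.5,0.3,0,-0.2],[-1,0.5,0.3,0,-0.2],[-1,0.5,0.3,0,-0.3],[-1,0.5,0.3,0,-0.3],[-1,0.5,0.34,0,-0.3],[-1,0.57,0.4,0,0]]]' 40; python3 -m handwheel '[[[-1,0,0,0,0],[-1,0,0,0,0],[-1,0,0,0,0]]]'
```

```text
time_s: 1.3
eef_pos: [415.3, -342.1, 231.2]
ee_rot: [-0.0, 1.0, 0.008, -0.0]
force: [-0.4, 0.4, 0.4]
grip_width: 1.003
grip_force: 0.0
time_s: 1.6
eef_pos: [414.0, -343.1, 231.2]
ee_rot: [-0.0, 1.0, 0.009, -0.0]
force: [1.4, -0.8, -0.1]
grip_width: 0.996
grip_force: 0.0
```

```bash
python3 -m handwheel '[[[-1,0,0,-0.38,0],[-1,0,0,-0.38,0],[-1,0,0,-0.38,0],[-1,0,0,-0.38,0],[-1,0,0,-0.38,0],[-1,0,0,0,0],[-1,0,0,0,0]]]' 40; python3 - <<'E'
from h import *
T=cap("top");S=cap("side")
im=np.hstack([cv2.resize(T["img"][290:390,430:530],(400,400),interpolation=2),cv2.resize(S["img"][330:480,240:390],(400,400),interpolation=2)])
cv2.imwrite("pics/grasp.png",im)
E
```

```text
time_s: 2.3
eef_pos: [414.2, -343.4, 136.9]
ee_rot: [0.0, 1.0, 0.009, 0.0]
force: [0.2, -0.4, 0.8]
grip_width: 0.995
grip_force: 0.0
```

View pics/grasp.png

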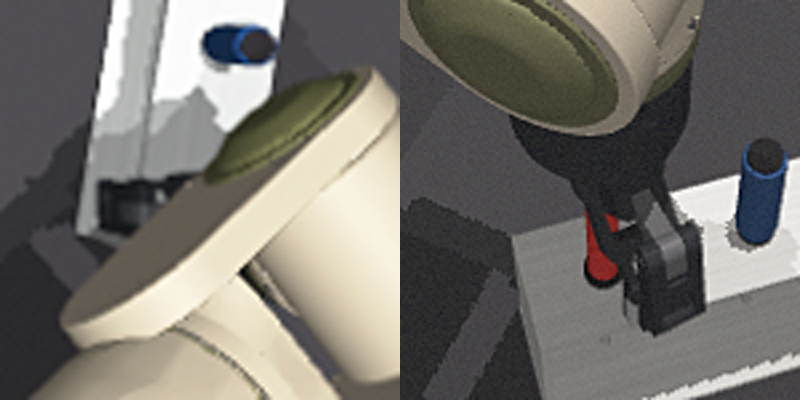

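Fingers straddle the handle, with the driver clear. Closing now.

```bash
python3 -m handwheel '[[[0.2,0,0,0,0],[0.4,0,0,0,0],[0.6,0,0,0,0],[0.8,0,0,0,0],[1,0,0,0,0],[1,0,0,0,0],[1,0,0,0,0],[1,0,0,0,0]]]' 40; python3 -m handwheel '[[[1,0,0,0.1,0],[1,0,0,0.1,0],[1,0,0,0.1,0],[1,0,0,0.1,0],[1,0,0,0.1,0],[1,0,0,0,0],[1,0,0,0,0]]]'; python3 - <<'E'
from h import *
T=cap("top");S=cap("side")
im=np.hstack([cv2.resize(T["img"][290:390,430:530],(400,400),interpolation=2),cv2.resize(S["img"][330:480,240:390],(400,400),interpolation=2)])
cv2.imwrite("pics/grasp2.png",im)
E
```

```text
time_s: 3.2
eef_pos: [414.6, -342.6, 136.4]
ee_rot: [-0.0, 1.0, 0.009, 0.0]
force: [0.0, 1.2, 3.4]
grip_width: 0.174
grip_force: 39.0
time_s: 3.9
eef_pos: [414.5, -342.7, 161.3]
ee_rot: [0.0, 1.0, 0.009, 0.0]
force: [0.7, -0.3, -0.5]
grip_width: 0.172
grip_force: 39.0
```

```bash
python3 -m handwheel '[[[1,0,0,0.3,0],[1,0,0,0.3,0],[1,0,0,0.4,0],[1,0,0,0.4,0],[1,0,0,0.4,0],[1,0,0.3,0,0],[1,0,0.4,0,0],[1,0,0.5,0,0],[1,0.3,0.5,0,0],[1,0.5,0.5,0,0]]]'; python3 -m handwheel '[[[1,0.5,0.5,0,0],[1,0.5,0.5,0,0],[1,0.4,0.5,0,0],[1,0.2,0.5,0,0],[1,0.07,0.5,0,0],[1,0,0.5,0,0],[1,0,0.5,0,0],[1,0,0.5,0,0],[1,0,0.5,0,0],[1,0,0.3,0,0]]]'; python3 -m handwheel '[[[1,0,0.2,0,0],[1,0,0,0,0],[1,0,0,0,0],[1,0,0,0,0]]]'
```

```text
time_s: 5.0
eef_pos: [453.9, -230.7, 250.3]
ee_rot: [-0.001, 1.0, 0.009, -0.001]
force: [0.4, -0.6, -0.7]
grip_width: 0.175
grip_force: 39.1
time_s: 6.0
eef_pos: [537.1, 9.6, 250.1]
ee_rot: [-0.0, 1.0, 0.01, -0.001]
force: [-0.5, -0.4, -1.2]
grip_width: 0.174
grip_force: 39.1
time_s: 6.4
eef_pos: [538.1, 16.5, 251.1]
ee_rot: [0.0, 1.0, 0.009, -0.0]
force: [0.3, -0.1, -0.5]
grip_width: 0.177
grip_force: 39.1
```

```bash
python3 -m handwheel '[[[1,0,0,-0.2,0],[1,0,0,-0.2,0],[1,0,0,-0.2,0],[1,0,0,-0.2,0],[1,0,0,-0.2,0],[1,0,0,-0.1,0],[1,0,0,0,0],[1,0,0,0,0]]]'; python3 - <<'E'
from h import *
T=cap("top","pics/t3.png");S=cap("side","pics/s3.png")
st=ctrl.sense();p=st["eef_pos"];print(p)
print("tip pred S",proj(S,[p[0],p[1],p[2]-121.4]).round(1),"hole S (538.5,18)",proj(S,[538.5,18,58]).round(1),"T",proj(T,[p[0],p[1],p[2]-121.4]).round(1))
im=np.hstack([cv2.resize(T["img"][240:320,273:353],(400,400),interpolation=2),cv2.resize(S["img"][200:280,260:340],(400,400),interpolation=2)])
cv2.imwrite("pics/hole.png",im)
E
```

```text
time_s: 7.2
eef_pos: [538.2, 17.3, 196.5]
ee_rot: [0.0, 1.0, 0.009, 0.0]
force: [0.4, -0.3, -0.3]
grip_width: 0.175
grip_force: 39.1
[538.27226047  17.28888451 196.76907598]
tip pred S [[292.6 239.5]] hole S (538.5,18) [[293.  245.6]] T [[313.  277.2]]
```

View pics/hole.png

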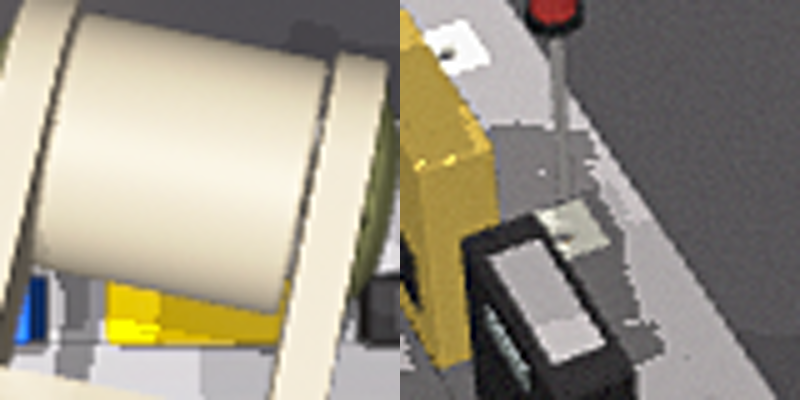

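Side crop: pin tip near (292.6,239.6), matching the prediction. The hole is at about (292,247), and the black handheld slightly covers the bushing. The top view is blocked by the arm. I'll refine the hole using the initial pictures.

```bash
python3 - <<'E'
from h import *
T=cap("top");S=cap("side")
def dark(img,cx,cy,r,th):
    g=img.min(axis=2).astype(float); y,x=np.mgrid[cy-r:cy+r+1,cx-r:cx+r+1]; w=np.clip(th-g[cy-r:cy+r+1,cx-r:cx+r+1],0,None)
    return (x*w).sum()/w.sum(),(y*w).sum()/w.sum()
t=cv2.imread("pics/top0.png");s=cv2.imread("pics/side0.png")
for cx,cy in((264,278),(313,278),(361,278)):
    p=dark(t,cx,cy,3,235); print("T",np.round(p,2),onz(T,p,57).round(1))
for cx,cy in((271,210),(294,246),(319,288)):
    p=dark(s,cx,cy,3,235); print("S",np.round(p,2),onz(S,p,57).round(1))
print(s.min(axis=2)[236:256,284:304])
print(proj(S,[[525.5,5,58],[551.5,5,58],[551.5,31,58],[525.5,31,58]]).round(1).tolist())
E
```

```text
T [264.64 278.09] [534.9 127.8  57. ]
T [312.9  277.99] [536.8  17.9  57. ]
T [361.34 277.95] [538.6 -92.1  57. ]
S [268.93 210.48] [534.5 126.6  57. ]
S [292.33 246.63] [536.7  17.1  57. ]
S [318.66 288.1 ] [538.1 -92.7  57. ]
[[180 183 181 178 179 182 181 184 184 180 178 180 178 178 180 180 183 179
  182 181]
 [182 183 174 184 182 178 183 179 180 180 184 183 181 178 183 183 179 178
  179 181]
 [183 180 181 180 179 181 181 177 180 177 173 174 179 178 177 183 177 182
  183 179]
 [181 182 181 179 181 179 179 180 176 173 178 217 211 173 179 181 181 182
  178 186]
 [181 181 180 181 176 174 173 169 185 242 254 255 251 170 172 182 181 177
  180 181]
 [184 188 182 177 167 188 239 244 255 252 250 250 253 231 173 178 179 182
  181 179]
 [193 149 175 255 251 255 252 250 249 248 247 247 250 255 168 178 182 181
  183 180]
 [ 73  33  45 178 255 255 250 248 248 248 248 247 248 252 231 168 177 179
  182 182]
 [ 37  37  28  78 236 255 255 252 250 231 250 248 247 249 254 234 173 182
  180 181]
 [ 44  43  40  34  82 191 229 220 227 224 241 250 248 247 250 255 166 176
  181 177]
 [ 44  47  37  39  29 
[... 193 characters left out ...]
 251 248 248 249 251 255 255
  172 178]
 [203 194 193 198 185  50  74 236 255 255 251 250 250 253 255 240 238 181
  179 180]
 [189 184 180 187 186 136  12  72 232 255 255 255 241 236 175 175 183 179
  180 181]
 [184 181 181 184 189 186  98   9 152 255 243 181 176 177 177 177 180 178
  183 184]
 [182 182 181 181 183 191 181  11  49 143 191 178 173 177 184 180 179 183
  182 177]
 [181 179 185 181 179 184 184  93  13  45 125 192 181 181 182 179 180 184
  181 179]
 [178 178 181 182 183 183 190 188  98  24  87 200 189 180 183 183 181 180
  181 179]
 [181 180 182 184 182 178 182 190 186  12  52 131 195 185 183 180 183 181
  178 183]]
[[289.4, 252.6], [302.3, 248.0], [296.5, 238.8], [283.8, 243.3]]
```

```bash
python3 -m handwheel '[[[1,-0.032,0.005,0,0],[1,0,0,-0.1,0],[1,0,0,-0.1,0],[1,0,0,-0.06,0],[1,0,0,0,0],[1,0,0,0,0],[1,0,0,0,0]]]'; python3 - <<'E'
from h import *
T=cap("top");S=cap("side","pics/s4.png")
p=ctrl.sense()["eef_pos"];print(p,proj(S,[p[0],p[1],p[2]-121.4]))
cv2.imwrite("pics/hole2.png",cv2.resize(S["img"][215:265,265:325],(720,600),interpolation=2))
E
```

```text
time_s: 8.1
eef_pos: [536.5, 17.5, 183.4]
ee_rot: [0.0, 1.0, 0.009, 0.0]
force: [-0.2, -0.2, -1.4]
grip_width: 0.175
grip_force: 39.1
[536.52892761  17.54508989 183.45886866] [[292.01653033 244.63052119]]
```

View pics/hole2.png

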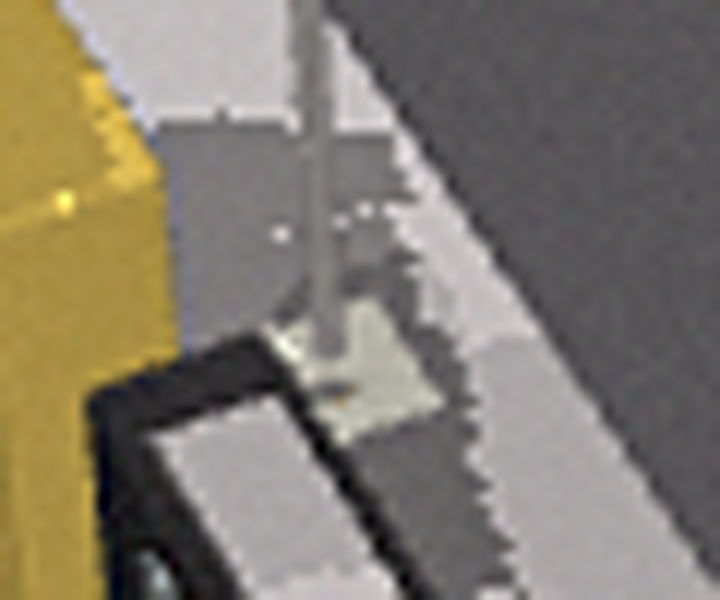

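Tip at (292.3,244.4) sits just above the hole at (292.5,246.9), so they're aligned. I'll lower gently.

```bash
for i in 1 ; do python3 -m handwheel '[[[1,0,0,-0.02,0],[1,0,0,-0.02,0],[1,0,0,-0.02,0],[1,0,0,0,0]]]' | grep -E "eef|^force"; done; python3 -m handwheel '[[[1,0,0,-0.02,0],[1,0,0,-0.01,0],[1,0,0,0,0]]]' | grep -E "eef|^force"; python3 -m handwheel '[[[1,0,0,-0.01,0],[1,0,0,-0.01,0],[1,0,0,0,0]]]' | grep -E "eef|^force"
```

```text
eef_pos: [536.4, 17.6, 180.1]
force: [0.0, -0.2, -0.3]
eef_pos: [536.4, 17.6, 178.7]
force: [0.9, 0.0, -0.8]
eef_pos: [536.4, 17.6, 177.7]
force: [-0.1, -0.7, -0.4]
```

```bash
python3 -m handwheel '[[[1,0,0,-0.01,0],[1,0,0,-0.01,0],[1,0,0,-0.01,0],[1,0,0,0,0]]]' | grep -E "eef|^force"; python3 -m handwheel '[[[1,0,0,-0.01,0],[1,0,0,-0.01,0],[1,0,0,-0.01,0],[1,0,0,0,0]]]' | grep -E "eef|^force"; python3 -m handwheel '[[[1,0,0,-0.01,0],[1,0,0,-0.01,0],[1,0,0,-0.01,0],[1,0,0,0,0]]]' | grep -E "eef|^force"
```

```text
eef_pos: [536.4, 17.6, 176.2]
force: [0.5, -1.2, -1.5]
eef_pos: [536.4, 17.5, 174.7]
force: [0.3, -0.1, -0.2]
eef_pos: [536.4, 17.6, 173.2]
force: [-0.6, 0.3, 0.6]
```

```bash
for i in 1; do python3 -m handwheel '[[[1,0,0,-0.02,0],[1,0,0,-0.02,0],[1,0,0,-0.02,0],[1,0,0,0,0]]]' | grep -E "eef|^force"; python3 -m handwheel '[[[1,0,0,-0.02,0],[1,0,0,-0.02,0],[1,0,0,0,0]]]' | grep -E "eef|^force"; done
```

```text
eef_pos: [536.4, 17.6, 170.1]
force: [0.0, -0.3, -0.5]
eef_pos: [536.4, 17.6, 168.1]
force: [0.8, -0.0, -0.3]
```

```bash
 python3 -m handwheel '[[[1,0,0,-0.02,0],[1,0,0,-0.02,0],[1,0,0,0,0]]]' | grep -E "eef|^force"; python3 -m handwheel '[[[1,0,0,-0.02,0],[1,0,0,-0.02,0],[1,0,0,0,0]]]' | grep -E "eef|^force"
```

```text
eef_pos: [536.4, 17.6, 166.1]
force: [-0.1, 0.5, -0.2]
eef_pos: [536.4, 17.6, 164.1]
force: [-0.7, 0.5, -0.7]
```

```bash
 python3 -m handwheel '[[[1,0,0,-0.02,0],[1,0,0,-0.02,0],[1,0,0,0,0]]]' | grep -E "eef|^force"; python3 -m handwheel '[[[1,0,0,-0.02,0],[1,0,0,-0.02,0],[1,0,0,0,0]]]' | grep -E "eef|^force"
```

```text
eef_pos: [536.8, 17.6, 162.7]
force: [-0.5, 0.3, 2.6]
eef_pos: [536.9, 17.5, 160.6]
force: [2.0, 0.4, 4.5]
```

```bash
 python3 -m handwheel '[[[1,0,0,-0.02,0],[1,0,0,-0.02,0],[1,0,0,0,0]]]' | grep -E "eef|^force"; python3 -m handwheel '[[[1,0,0,-0.02,0],[1,0,0,-0.02,0],[1,0,0,0,0]]]' | grep -E "eef|^force"
```

```text
eef_pos: [536.9, 17.5, 158.6]
force: [1.2, -0.7, 4.3]
eef_pos: [537.1, 17.5, 156.8]
force: [1.6, -0.1, 5.9]
```

Contact came at about TCP z 163, and I'm now roughly 6 mm in. I'll check whether yellow has sprung up.

```bash
cat > y.py <<'E'
from m import *
S=cap("side")
b,m=blobs(S["img"],(20,120,60),(35,255,255),30,(235,180,285,280))
o,m0=blobs(cv2.imread("pics/s4.png"),(20,120,60),(35,255,255),30,(235,180,285,280))
print(b,o,ctrl.sense()["force"])
print(proj(S,[485,17,156]),proj(S,[485,17,168]))
E
python3 y.py
```

```text
[(np.int32(1342), array([263.17, 230.7 ]), array([246, 197,  34,  74], dtype=int32))] [(np.int32(1265), array([263.49, 234.31]), array([247, 202,  33,  72], dtype=int32))] [2.03592448 0.53732667 6.303636  ]
[[261.88673033 216.85402712]] [[261.28570863 211.71769739]]
```

Yellow's top rose from row 202 to 197, about 12 mm, so it's freed. Withdrawing the pin and going back to the rack.

```bash
python3 -m handwheel '[[[1,0,0,0.1,0],[1,0,0,0.2,0],[1,0,0,0.3,0],[1,0,0,0.3,0],[1,0,0,0.3,0],[1,0,0,0.3,0],[1,0,0,0.2,0],[1,0,0,0.2,0],[1,0,0,0,0],[1,0,0,0,0]]]'; python3 -m handwheel '[[[1,0,-0.3,0,0],[1,0,-0.5,0,0],[1,0,-0.5,0,0],[1,0,-0.5,0,0],[1,0,-0.5,0,0],[1,0,-0.5,0,0],[1,0,-0.5,0,0],[1,0,-0.5,0,0],[1,-0.2,-0.5,0,0],[1,-0.5,-0.5,0,0]]]';  python3 -m handwheel '[[[1,-0.5,-0.4,0,0],[1,-0.5,-0.4,0,0],[1,-0.5,-0.4,0,0],[1,-0.24,-0.3,0,0],[1,0,-0.3,0,0],[1,0,-0.3,0,0],[1,0,-0.2,0,0],[1,0,0,0,0],[1,0,0,0,0],[1,0,0,0,0]]]'
```

```text
time_s: 13.95
eef_pos: [536.2, 17.6, 250.9]
ee_rot: [-0.0, 1.0, 0.009, -0.0]
force: [-0.7, -0.0, -0.5]
grip_width: 0.172
grip_force: 39.1
time_s: 14.95
eef_pos: [501.0, -224.3, 250.1]
ee_rot: [-0.0, 1.0, 0.009, -0.001]
force: [-0.9, -1.1, -1.2]
grip_width: 0.171
grip_force: 39.1
time_s: 15.95
eef_pos: [414.8, -336.9, 251.2]
ee_rot: [-0.0, 1.0, 0.01, -0.0]
force: [0.1, 0.3, -0.7]
grip_width: 0.176
grip_force: 39.1
```

```bash
python3 -m handwheel '[[[1,0,-0.116,0,0],[1,0,0,-0.1,0],[1,0,0,-0.1,0],[1,0,0,-0.1,0],[1,0,0,0,0],[1,0,0,0,0],[1,0,0,0,0]]]'; python3 - <<'E'
from h import *
S=cap("side","pics/s5.png")
p=ctrl.sense()["eef_pos"]
print(p,proj(S,[p[0],p[1],p[2]-121.4]),proj(S,[414.5,-342.8,105]))
cv2.imwrite("pics/rk.png",cv2.resize(S["img"][380:480,270:390],(720,600),interpolation=2))
E
```

```text
time_s: 16.65
eef_pos: [414.5, -343.3, 236.5]
ee_rot: [0.0, 1.0, 0.009, 0.0]
force: [0.1, 0.5, -0.4]
grip_width: 0.174
grip_force: 39.1
[ 414.50646092 -343.31049053  236.52366129] [[316.19025312 427.91322641]] [[316.11131127 430.91893763]]
```

View pics/rk.png

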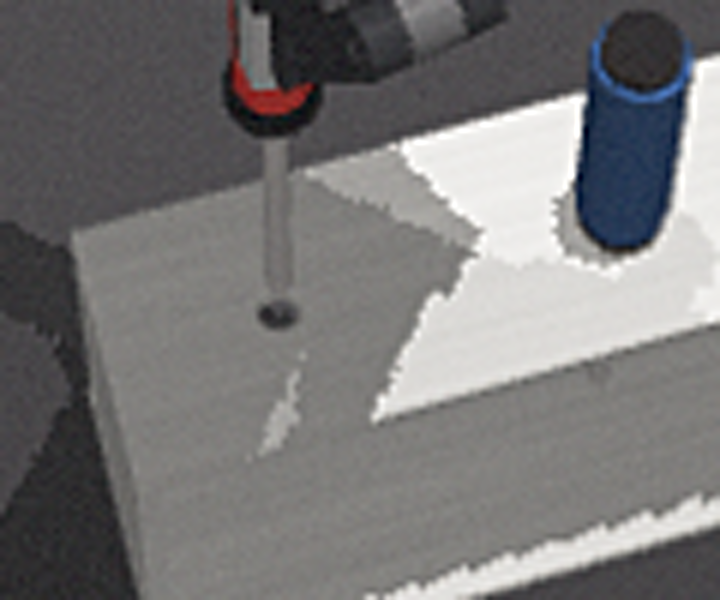

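The tip at (316.3,428.6) is directly above its hole at (316.3,432.2). Lowering in stages.

```bash
python3 -m handwheel '[[[1,0,0.01,-0.06,0],[1,0,0,-0.06,0],[1,0,0,-0.06,0],[1,0,0,-0.06,0],[1,0,0,0,0]]]'|grep -E "eef|^force"; python3 -m handwheel '[[[1,0,0,-0.06,0],[1,0,0,-0.1,0],[1,0,0,-0.1,0],[1,0,0,-0.1,0],[1,0,0,0,0]]]'|grep -E "eef|^force"
```

```text
eef_pos: [414.3, -342.6, 223.8]
force: [0.6, -0.2, -0.9]
eef_pos: [414.2, -342.5, 205.4]
force: [0.8, -0.8, -1.2]
```

Inside the hole. 69 mm to go; I'll stop about 1.5 mm above and then seat it.

```bash
python3 -m handwheel '[[[1,0,0,-0.2,0],[1,0,0,-0.2,0],[1,0,0,-0.2,0],[1,0,0,-0.2,0],[1,0,0,-0.2,0],[1,0,0,-0.2,0],[1,0,0,-0.1,0],[1,0,0,0,0],[1,0,0,0,0]]]'|grep -E "eef|^force"; python3 -m handwheel '[[[1,0,0,-0.03,0],[1,0,0,-0.02,0],[1,0,0,0,0],[1,0,0,0,0]]]'|grep -E "eef|^force"
```

```text
eef_pos: [414.5, -342.9, 141.5]
force: [-0.5, -0.2, -0.2]
eef_pos: [414.5, -342.8, 138.9]
force: [0.1, 0.3, -0.9]
```

```bash
python3 -m handwheel '[[[1,0,0,-0.02,0],[1,0,0,-0.02,0],[1,0,0,0,0]]]'|grep -E "eef|^force"; python3 -m handwheel '[[[1,0,0,-0.01,0],[1,0,0,0,0]]]'|grep -E "eef|^force"; python3 -m handwheel '[[[0.6,0,0,0,0],[0.3,0,0,0,0],[0,0,0,0,0],[-0.5,0,0,0,0],[-1,0,0,0,0],[-1,0,0,0,0],[-1,0,0,0,0],[-1,0,0,0,0]]]'; python3 -m handwheel '[[[-1,0,0,0.3,0],[-1,0,0,0.4,0],[-1,0,0,0.5,0],[-1,0,0,0.5,0],[-1,0,0,0.5,0],[-1,0,0.5,0.3,0],[-1,0,0.5,0.3,0],[-1,0,0.5,0.3,0],[-1,0,0.5,0.3,0],[-1,0,0,0,0]]]'; python3 - <<'E'
from m import *
S=cap("side","pics/s6.png"); T=cap("top","pics/t6.png")
print(blobs(S["img"],(0,120,40),(12,255,255),10,(300,395,335,445))[0])
for roi in((285,285,340,320),):
    b,m=blobs(T["img"],(20,120,80),(35,255,255),30,roi); print(b,[onz(T,x[1],168).round(1) for x in b])
E
```

```text
eef_pos: [414.4, -342.7, 136.6]
force: [0.8, -0.7, -0.6]
eef_pos: [414.5, -342.8, 136.5]
force: [-1.2, 0.4, 1.8]
time_s: 20.3
eef_pos: [414.4, -342.8, 136.3]
ee_rot: [0.0, 1.0, 0.009, 0.0]
force: [-0.4, -0.0, 0.4]
grip_width: 0.998
grip_force: 0.0
time_s: 21.3
eef_pos: [415.0, -241.0, 308.6]
ee_rot: [0.001, 1.0, 0.01, 0.002]
force: [0.6, -0.5, -0.8]
grip_width: 1.0
grip_force: 0.0
[(np.int32(289), array([315.22, 420.74]), array([309, 404,  14,  32], dtype=int32))]
[(np.int32(513), array([312.03, 302.51]), array([294, 296,  37,  14], dtype=int32))] [array([483.6,  16.7, 168. ])]
```

The pin is back where it started: blob (315.2,420.7) against (315.2,420.2) initially. On to yellow.

```bash
python3 -m handwheel '[[[-1,0.14,0.515,0,0.94],[-1,0.14,0.515,0,0.94],[-1,0.14,0.515,0,0.94],[-1,0.14,0.515,0,0.94],[-1,0.14,0.515,0,0.94],[-1,0.14,0.515,0,0.94],[-1,0.14,0.515,0,0.94],[-1,0.14,0.515,0,0.94],[-1,0.14,0.515,0,0.94],[-1,0.14,0.515,0,0.94]]]'; python3 -m handwheel '[[[-1,0,0,0,0.94],[-1,0,0,0,0.9],[-1,0,0,0,0],[-1,0,0,0,0],[-1,0,0,0,0]]]'
python3 - <<'E'
from m import *
import scipy.spatial.transform as t
s=ctrl.sense();q=s["ee_rot"];R=t.Rotation.from_quat(np.r_[q[1:],q[0]]).as_matrix();y=R[:,1];print(np.degrees(np.arctan2(y[1],y[0])),s["joints"].round(2))
# yellow position from the earlier top/side pictures, top face z=168
T=cap("top");S=cap("side")
t6=cv2.imread("pics/t6.png")
b,m=blobs(t6,(20,100,80),(35,255,255),30,(285,285,340,325))
print(proj(T,[[a,b_,168] for a in(470.7,498.7) for b_ in(-22,56)]).round(1).tolist(),b)
E
```

```text
time_s: 22.4
eef_pos: [484.9, 15.0, 305.2]
ee_rot: [-0.001, 0.785, 0.619, -0.001]
force: [-0.6, -0.5, 0.4]
grip_width: 0.999
grip_force: 0.0
time_s: 22.9
eef_pos: [484.5, 14.3, 305.9]
ee_rot: [-0.0, 0.702, 0.712, -0.0]
force: [-0.5, -0.0, -0.2]
grip_width: 0.999
grip_force: 0.0
0.8039693499616534 [-0.21  0.18  1.48 -0.    1.49 -0.23]
[[330.5, 309.0], [293.1, 308.4], [330.7, 295.5], [293.3, 294.9]] [(np.int32(515), array([312.03, 302.51]), array([294, 296,  37,  14], dtype=int32))]
```

```bash
python3 -m handwheel '[[[-1,0,0.05,-0.4,0],[-1,0,0,-0.45,0],[-1,0,0,-0.45,0],[-1,0,0,-0.45,0],[-1,0,0,-0.45,0],[-1,0,0,-0.45,0],[-1,0,0,-0.45,0],[-1,0,0,-0.54,0],[-1,0,0,0,0],[-1,0,0,0,0]]]'; python3 -m handwheel '[[[0,0,0,0,0],[0.2,0,0,0,0],[0.3,0,0,0,0],[0.4,0,0,0,0],[0.5,0,0,0,0],[0.7,0,0,0,0],[1,0,0,0,0],[1,0,0,0,0],[1,0,0,0,0]]]' 50
```

```text
time_s: 24.0
eef_pos: [484.7, 17.1, 124.9]
ee_rot: [0.0, 0.701, 0.713, 0.0]
force: [0.5, -0.3, 0.4]
grip_width: 1.0
grip_force: 0.0
time_s: 24.9
eef_pos: [484.3, 17.2, 124.3]
ee_rot: [-0.0, 0.701, 0.713, -0.0]
force: [-3.3, -0.9, 4.9]
grip_width: 0.323
grip_force: 52.8
```

Gripped (27 mm opening). Lift slowly and check.

```bash
python3 -m handwheel '[[[1,0,0,0.1,0],[1,0,0,0.1,0],[1,0,0,0.1,0],[1,0,0,0.1,0],[1,0,0,0.1,0],[1,0,0,0.1,0],[1,0,0,0,0],[1,0,0,0,0]]]'; python3 -m handwheel '[[[1,0,0,0.3,0],[1,0,0,0.3,0],[1,0,0,0.3,0],[1,0,0,0.4,0],[1,0,0,0.4,0],[1,0,0,0.4,0],[1,0,0,0.4,0],[1,0,0,0.3,0],[1,0,0,0,0],[1,0,0,0,0]]]'; python3 - <<'E'
from h import *
S=cap("side");T=cap("top"); im=np.hstack([S["img"][60:460,90:490],T["img"][80:480,90:490]]);cv2.imwrite("pics/lift.png",im)
E
```

```text
time_s: 25.7
eef_pos: [484.5, 17.2, 154.4]
ee_rot: [0.0, 0.701, 0.713, 0.0]
force: [0.0, -0.4, -3.4]
grip_width: 0.32
grip_force: 52.3
time_s: 26.7
eef_pos: [484.2, 17.3, 293.5]
ee_rot: [-0.0, 0.701, 0.713, -0.0]
force: [0.2, 0.4, -3.1]
grip_width: 0.321
grip_force: 52.3
```

View pics/lift.png

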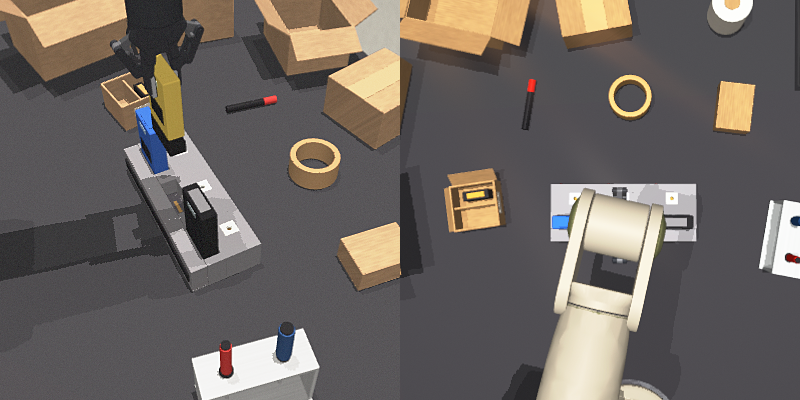

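Yellow hangs from the gripper at (165,105) in the left crop; the others are in place. Moving over the free pocket at about (490, 350.6).

```bash
python3 -m handwheel '[[[1,0,0.3,0,0],[1,0,0.5,0,0.1],[1,0,0.5,0,0.1],[1,0,0.5,0,0.1],[1,0,0.5,0,0.1],[1,0.05,0.5,0,0.1],[1,0.05,0.5,0,0.1],[1,0.01,0.5,0,0.1],[1,0,0.5,0,0.1],[1,0,0.5,0,0.1]]]'; python3 -m handwheel '[[[1,0,0.5,0,0.06],[1,0,0.5,0,0],[1,0,0.4,0,0],[1,0,0.3,0,0],[1,0,0.17,0,0],[1,0,0,0,0],[1,0,0,0,0],[1,0,0,0,0]]]'
```

```text
time_s: 27.8
eef_pos: [489.7, 258.2, 293.2]
ee_rot: [-0.0, 0.655, 0.756, -0.001]
force: [0.3, 0.6, -3.6]
grip_width: 0.321
grip_force: 52.2
time_s: 28.6
eef_pos: [490.1, 350.0, 294.2]
ee_rot: [0.0, 0.652, 0.758, -0.0]
force: [-0.5, -0.9, -3.3]
grip_width: 0.32
grip_force: 52.3
```

```bash
python3 -m handwheel '[[[1,0,0.01,-0.3,0],[1,0,0,-0.4,0],[1,0,0,-0.4,0],[1,0,0,-0.4,0],[1,0,0,-0.4,0],[1,0,0,-0.3,0],[1,0,0,-0.2,0],[1,0,0,0,0],[1,0,0,0,0]]]'; python3 - <<'E'
from h import *
S=cap("side");T=cap("top"); p=ctrl.sense()["eef_pos"];print(p)
u=p[2]-96.3
a=np.radians(8.6);ex=np.array([np.cos(a),np.sin(a),0]);ey=np.array([-ex[1],ex[0],0])
c=np.array([p[0],p[1],u]);print(proj(S,[c+sx*14*ex+sy*39*ey for sx in(-1,1) for sy in(-1,1)]).round(1).tolist())
im=np.hstack([cv2.resize(S["img"][110:210,170:270],(400,400),interpolation=2),cv2.resize(T["img"][240:320,125:205],(400,400),interpolation=2)]);cv2.imwrite("pics/ct.png",im)
E
```

```text
time_s: 29.5
eef_pos: [490.3, 351.2, 175.0]
ee_rot: [0.0, 0.652, 0.758, 0.0]
force: [0.3, 0.2, -3.3]
grip_width: 0.32
grip_force: 52.0
[490.34892727 351.35851622 175.35829553]
[[212.8, 156.9], [196.8, 138.9], [224.5, 152.3], [208.2, 134.6]]
```

View pics/ct.png

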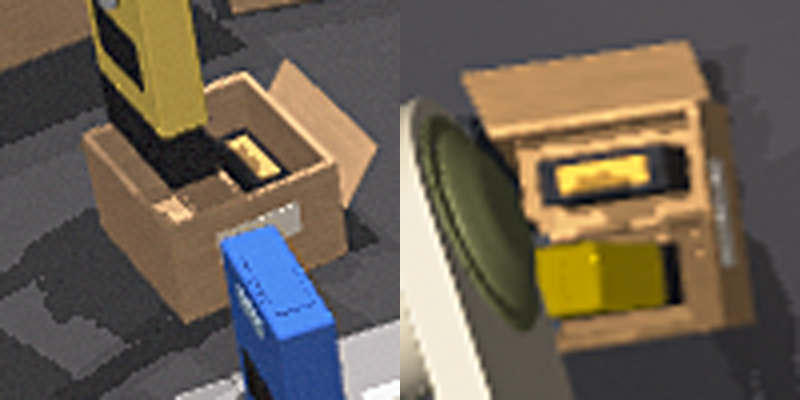

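The handheld's lower corner (212.8,156.9) is where predicted, over the free pocket and clear of the walls and divider. Lowering.

```bash
python3 -m handwheel '[[[1,0,0,-0.1,0],[1,0,0,-0.1,0],[1,0,0,-0.1,0],[1,0,0,-0.1,0],[1,0,0,0,0]]]'|grep -E "eef|^force"; python3 -m handwheel '[[[1,0,0,-0.1,0],[1,0,0,-0.2,0],[1,0,0,-0.2,0],[1,0,0,-0.2,0],[1,0,0,-0.1,0],[1,0,0,0,0],[1,0,0,0,0]]]'|grep -E "eef|^force";  python3 -m handwheel '[[[1,0,0,-0.06,0],[1,0,0,-0.06,0],[1,0,0,-0.06,0],[1,0,0,0,0],[1,0,0,0,0]]]'|grep -E "eef|^force"
```

```text
eef_pos: [489.6, 351.1, 153.3]
force: [0.1, 0.1, -3.0]
eef_pos: [490.1, 351.3, 114.5]
force: [0.1, 0.5, -2.4]
eef_pos: [489.9, 351.2, 105.3]
force: [-0.3, -0.1, -2.9]
```

```bash
python3 -m handwheel '[[[1,0,0,-0.03,0],[1,0,0,-0.03,0],[1,0,0,0,0],[1,0,0,0,0]]]'|grep -E "eef|^force"; python3 -m handwheel '[[[1,0,0,-0.02,0],[1,0,0,-0.01,0],[1,0,0,0,0]]]'|grep -E "eef|^force"
```

```text
eef_pos: [489.9, 351.2, 102.3]
force: [0.6, -1.2, -3.7]
eef_pos: [490.0, 351.3, 100.9]
force: [0.0, 0.3, -2.9]
```

```bash
python3 -m handwheel '[[[1,0,0,-0.01,0],[1,0,0,-0.01,0],[1,0,0,0,0]]]'|grep -E "eef|^force"; python3 -m handwheel '[[[1,0,0,-0.01,0],[1,0,0,-0.01,0],[1,0,0,0,0]]]'|grep -E "eef|^force"
```

```text
eef_pos: [490.0, 351.3, 100.8]
force: [-3.3, -1.2, 6.4]
eef_pos: [490.1, 351.4, 100.9]
force: [-5.3, -3.3, 13.5]
```

Floor contact at about 100.9. Relieve the load, open, and rise.

```bash
python3 -m handwheel '[[[1,0,0,0.02,0],[1,0,0,0,0],[0.25,0,0,0,0],[0.1,0,0,0,0],[-0.2,0,0,0,0],[-0.6,0,0,0,0],[-1,0,0,0,0],[-1,0,0,0,0],[-1,0,0,0,0],[-1,0,0,0,0]]]'; python3 -m handwheel '[[[-1,0,0,0.2,0],[-1,0,0,0.4,0],[-1,0,0,0.4,0],[-1,0,0,0.4,0],[-1,0,0,0.4,0],[-1,0,0,0.4,0],[-1,-0.3,-0.5,0.4,0],[-1,-0.3,-0.5,0,0],[-1,-0.3,-0.5,0,0],[-1,-0.3,-0.5,0,0]]]';python3 -m handwheel '[[[-1,0,-0.5,0,0],[-1,0,-0.5,0,0],[-1,0,-0.5,0,0],[-1,0,-0.5,0,0],[-1,0,0,0,0],[-1,0,0,0,0]]]'; python3 - <<'E'
from m import *
S=cap("side");T=cap("top")
print(blobs(S["img"],(0,120,40),(12,255,255),10,(300,395,335,445))[0])
im=np.hstack([cv2.resize(S["img"][80:380,130:430],(400,400),interpolation=2),cv2.resize(T["img"][240:320,125:205],(400,400),interpolation=2)]);cv2.imwrite("pics/end.png",im)
E
```

```text
time_s: 33.6
eef_pos: [489.9, 351.3, 99.8]
ee_rot: [-0.0, 0.652, 0.759, 0.0]
force: [-0.1, -0.2, 0.2]
grip_width: 0.996
grip_force: 0.0
time_s: 34.6
eef_pos: [429.2, 250.4, 230.6]
ee_rot: [0.0, 0.652, 0.759, 0.0]
force: [0.2, -0.8, -0.5]
grip_width: 1.0
grip_force: 0.0
time_s: 35.2
eef_pos: [430.1, 151.2, 230.5]
ee_rot: [0.0, 0.652, 0.758, 0.0]
force: [-0.0, -0.4, 0.1]
grip_width: 0.999
grip_force: 0.0
[(np.int32(292), array([315.22, 420.64]), array([309, 403,  14,  33], dtype=int32))]
```

View pics/end.png

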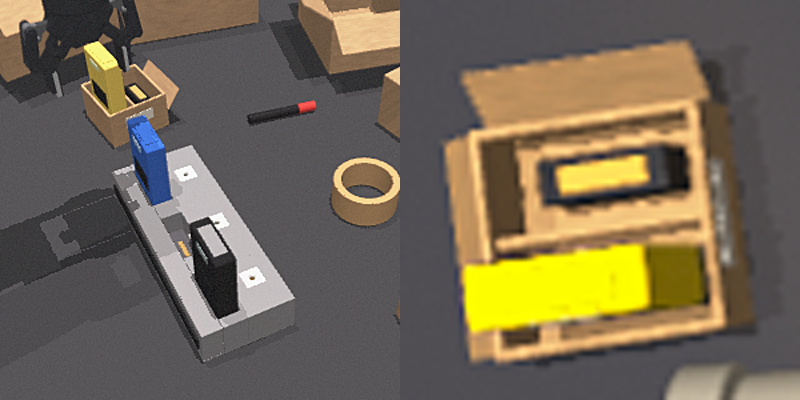

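The yellow handheld stands upright in the free pocket, around (585,285) in the right crop. The others and the pin are in place and the gripper is clear, so I'm handing in.

```bash
python3 -c "
from rig import ctrl; print(ctrl.finish_job())"
```

```text
the job is handed in; nothing more can be done
None
```

I handed the job in at about 35 s of the 69 s allowed, with no verdict returned: the yellow handheld was released and stands upright in the free carton pocket, the pin hangs in its own rack hole, and nothing else in the last pictures looked moved.

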